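# Push the frame channel in behind the wedge peg

### The arm

A 6-joint arm with a two-finger parallel gripper is mounted at the origin on a cart in front of the work surface, level with it; the furniture and walls round the work are solid. World frame = base frame: x ahead of the robot, y to its left, z up, the work surface at z = 0. Lengths are in m, angles in degrees, forces in N, time in s.
With the tool pointing down it reaches from about 0.375 to 0.925 m from the base axis. Payload 5.7 kg.
Tool frame: the origin (TCP) lies between the finger pads; the fingertips stand ahead of it and the grasp point (between the pads) lies 6 mm ahead of it (ctrl.tip_extent is the z of the fingertips in the tool frame, in m); z points along the fingers, y is the line along which they close (so a half turn about z gives the same grasp; the last joint's range is limited). The gripper opens to 88 mm and grips with 3 to 60 N. Pads are 20 mm wide; open, the fingers measure 115 mm over their backs; the gripper's body (75 mm by 178 mm) begins 61 mm behind the grasp point.
Start: joints at [69.838, 20.558, 86.54, -0, 72.909, -6.595], TCP at [0.141, 0.583, 0.248] pointing down, gripper open.
Joint ranges: [-170.27, 170.27], [-57.76, 135], [12.27, 136.19], [-55.21, 235.2], [11.17, 155.16], [-170.74, 170.74]. Speed limits (degrees/s): [136.94, 136.94, 180, 180, 180, 180].

### API

Orientations are given as a 3x3 rotation matrix whose columns are the frame's x, y, z axes.
In Python, from workcell import readout, snapshot, job, ctrl gives the robot as it stands.
- The arm moves only by the shell command python3 -m inch 'ROWS' [FORCE]. ROWS is JSON, a list of rows, each a list of 5 numbers: the shift along the world's x, y, z in mm, then the turn about the world's z in degrees, then the opening, from 0 (shut) to 1 (fully open). In form: [[tx, ty, tz, roll, gripper], ...]. A call has 1 to 8 rows; each row is the pose to reach, as a shift and turn from the pose commanded when the call began; what a row does not reach only later rows make up. A row lasts 1/8 s, in which the tool goes at most 62.5 mm and 10.7 degrees, less where a joint would pass 70% of its speed; a pose out of reach is approached as far as the arm can. A call with a gripper value outside its range is refused whole. The fingers move at their own pace and stop on an object; FORCE is the grip in N (left out, the last holds). Time passes only in rows, so rows that repeat a pose let the fingers close. It gives the time, the measured TCP pose, the force, the opening and the grip force at its end, in the units of the state.
- readout.get_obs(): the state, without advancing time (a new reading comes with each control period).
- snapshot(name): name is "scene" or "top"; returns a dict with "pixels" (420x560x3 uint8, red, green, blue), "mtx" (3x3 intrinsics, pixels), "xyz" and "orientation" of the camera in the world. Camera axes: x right, y down, z forward; pixel columns grow to the right and rows downward; lengths in m; the calibration is good to about 2 mm. A picture is of the moment at which its call begins. There is no depth.
- job.close_job(): hands the job in; it is judged then, once.
The state is a dict: "time": time; "q": joint angles; "qvel": joint speeds; "tau": joint torques, N m; "tool_pos": TCP position; "eef_rot": TCP orientation; "ft_force": force on the tool from outside, world axes, zero at the start; "torque": the same for the moment, N m; "gripper_width": finger opening in m; "grasp_force": force on a finger pad.
Only numpy, scipy, OpenCV 4.12 (cv2) and the standard library are available. Lean on these libraries where they do the work, as an engineer would, in place of code of your own. Each camera call takes 0.05 s, during which the arm holds its last target. There are 200 camera calls.

### The job

On the plywood soldering board, push the metal channel into its bay, so that it lies flat on the board between the two end laths, with its whole length flush against the back lath and one end behind the steel peg. The peg is fixed and bars the straight way in, so angle the channel: work one end in behind the peg first, then swing the other end home. Only push it along the board with the fingers, at its sides and ends: do not grip it, press down on it or lift it, and leave the things standing about where they are.

Things in the scene. Friction and masses are not known exactly. Their poses are not given: they have to be found in the camera images.
- board: fixed plywood board 315 x 420 x 12 with 3 pale laths, 18 high, forming a bay open to the robot. Origin: middle of the back lath's front face, at table level (board top 12 above). x points from the robot into the back lath, whose face is x = 0; y along it to the left; z up. Board: x -275 to 40, y -210 to 210. A paper drawing of no thickness lies on it. Sizes in mm.
- bay_left (a point): inner corner at the left end of the bay, on the board's top: back lath's face meets the left end lath's inner face (board x = 0, y = 141). End laths are 28 thick, run 46 to the front, then end in a pointed nose 14 long with 45 degree sides (tip at x = -60, y = 155)
- bay_right (a point): the same at the right end (board x = 0, y = -141; nose tip at x = -60, y = -155). The bay is 282 long between the end laths
- peg: fixed upright round steel peg, 16 in diameter, 40 high. Origin: its axis at the board's top. It stands in the bay at board x = -40, y = +105 or -105 (which end varies): 32 free between it and the back lath (12 more than the channel is wide, for a wedge driven in later), 36 from axis to end lath. The unused hole has a flush plug, no obstacle
- channel: loose straight U-section metal channel, 270 long, 20 wide, 14 high, open side up, walls 3 thick, a solid block 6 long closing each end, about 0.16 kg, lying on the board in front of the bay. Origin: middle of its underside. Its y axis runs along its length, z up. At home it lies parallel to the back lath with its centre line 10 in front of it.
- end_a (a point): centre of the channel's end at its +y side (half-way up, 7 above the underside)
- end_b (a point): centre of the channel's end at its -y side (half-way up, 7 above the underside)
- wedge: oak wedge, 78 long, 8 to 15 thick, 16 high, lying on the board outside the end lath at one side; origin at its underside; not part of the job, leave it
- solder_spool: spool of solder wire, diameter 42, 45 high, on the board outside the other end lath; origin at its underside; not part of the job, leave it
- iron_stand: soldering-iron stand, 154x66x87, on the table left of the board; origin at its underside; not part of the job, leave it
- blue_can: blue can with a brush in it, 66 in diameter, 189 high with the brush, on the table left of the board; origin at its underside; not part of the job, leave it
- flux_bottle: small white bottle with a red spout, 38 in diameter, 94 high, on the table behind the board; origin at its underside; not part of the job, leave it
- flux_jar: clear jar with a lid, 54 in diameter, 57 high, on the table behind the board; origin at its underside; not part of the job, leave it
- nippers: blue-handled nippers, 188x56x21, on the table right of the board; origin at its underside; not part of the job, leave it
- glass_cutter: pale glass cutter, 126 long, 14 thick, on the table right of the board; origin at its underside; not part of the job, leave it

How it is judged (in metres and radians):
At the end, for the whole second after the job is handed in: The channel lies still and flat on the board in the bay, between the end laths and behind the peg, both ends within 4 mm of touching the back lath (x of end_a in the frame of board between -0.014 and 0 m and x of end_b in the frame of board between -0.014 and 0 m and y of channel in the frame of board between -0.012 and 0.012 m and z of each of end_a, end_b in the frame of board below 0.023 m and angle between channel's own z axis and vertical below 0.1 rad and linear speed of channel below 0.01 m/s).
It fails at once if the channel is lifted: an end rises more than 12 mm off the board, or it is tipped over (z of any of end_a, end_b in the frame of board above 0.031 m or angle between channel's own z axis and vertical above 0.5 rad).
It fails at once if the channel is gripped across or pressed from above: the fingers bear on both its side walls at once with over 3 N each (contact force between the fingers and channel_c1 above 3 N and contact force between the fingers and channel_c2 above 3 N).
It fails at once if a bystander is shifted by more than 20 mm (distance of any of wedge, solder_spool, iron_stand, blue_can, flux_bottle, flux_jar, nippers, glass_cutter from where it was at the start of the episode above 0.02 m).
It also fails if it takes over 72 s, if anything falls off the work surface, if the arm or the gripper's body presses on something with over 40 N, if the wrist force passes 120 N, or if a joint passes its speed limit or range.

## Working session

There is one attempt and no reset: what is moved stays moved. The work goes in short steps, Python scripts to look and compute and a shell command to move; the robot and the scene stay as the last step left them, time stands still between calls to the robot, and variables do not carry over. Pictures are saved under pics/ and viewed, at most 10 in all, crops included, and the job is handed in when it is done.

```bash
mkdir -p pics; ls; python3 - <<'E'
from workcell import readout, snapshot, job, ctrl
import cv2
print(ctrl.tip_extent, readout.get_obs())
for n in("scene","top"):
    s=snapshot(n); cv2.imwrite(f"pics/{n}0.png",s["pixels"][:,:,::-1]); print(n,s["mtx"],s["xyz"],s["orientation"])
E
```

```text
pics
0.025 {'time': 0.0, 'q': array([ 6.98377657e+01,  2.05967642e+01,  8.65983339e+01, -1.14693181e-04,
        7.29073729e+01, -6.59232353e+00]), 'qvel': array([ 0.06669364, -0.05089928, -0.0419893 ,  0.05975323,  0.04937703,
        0.00159237]), 'tau': array([-1.81155214e-03, -5.15383315e+01, -2.70721614e+01,  6.72102137e-02,
        3.53344472e-02, -1.87181267e-04]), 'tool_pos': array([0.14054197, 0.58265407, 0.24682605]), 'eef_rot': array([[-9.72084429e-01,  2.34630530e-01, -6.14648018e-04],
       [ 2.34631246e-01,  9.72082999e-01, -1.67951953e-03],
       [ 2.03422332e-04, -1.77685041e-03, -9.99998401e-01]]), 'ft_force': array([0.96499342, 0.08831386, 0.49805143]), 'torque': array([-0.04549103,  0.00174992,  0.02316107]), 'grasp_force': 0.0, 'gripper_width': 0.08791375123136806}
scene [[405.27768242   0.         287.46862137]
 [  0.         405.27768242 202.94429572]
 [  0.           0.           1.        ]] [ 0.07017866 -0.92078735  0.54702109] [[ 0.84593034 -0.22567138  0.48319178]
 [-0.53326578 -0.34872706  0.77072501]
 [-0.00542853 -0.90964931 -0.41534162]]
top [[502.01301692   0.         284.17995796]
 [  0.         502.01301692 212.2090223 ]
 [  0.           0.           1.        ]] [ 0.48270997 -0.02302466  1.87115307] [[-0.02795192 -0.99564091  0.08898236]
 [-0.99960182  0.02749715 -0.00633278]
 [ 0.00385841 -0.08912394 -0.99601307]]
```

```bash
python3 - <<'E'
import cv2
i=cv2.imread("pics/top0.png"); cv2.imwrite("pics/top0b.png",cv2.resize(i,None,fx=1.42,fy=1.42,interpolation=cv2.INTER_CUBIC))
E
```

```text
(no output)
```

View pics/top0b.png

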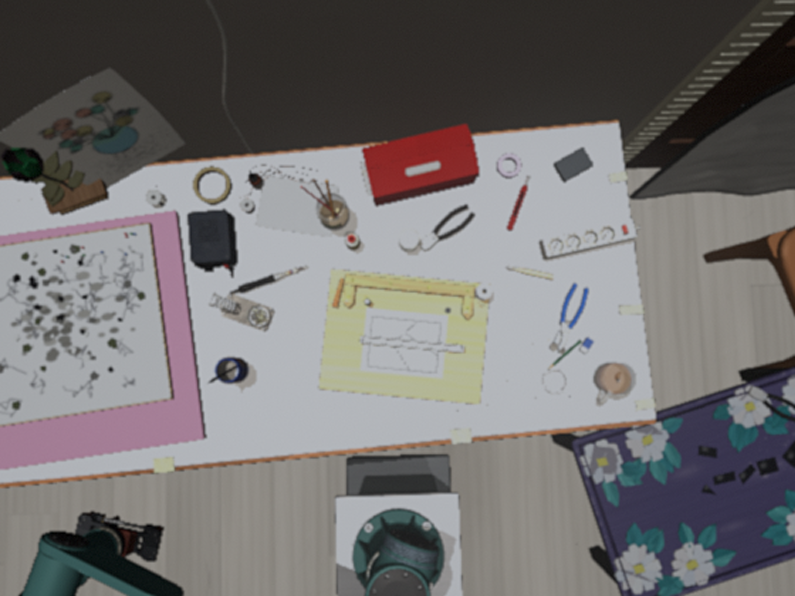

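View pics/scene0.png

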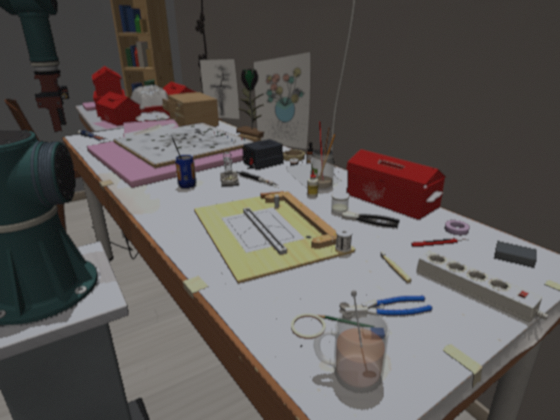

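Top view: the board spans (320–490, 268–403), the back lath is at y≈282, and the channel runs from (360,341) to (465,350). There are peg-like dots at (368,301) and (447,310). Zooming in to see which one is the peg.

```bash
python3 - <<'E'
import cv2,numpy as np
i=cv2.imread("pics/top0.png")[185:290,220:350]; a=cv2.resize(i,None,fx=6,fy=6*0.9,interpolation=cv2.INTER_CUBIC)
cv2.imwrite("pics/c1.png",cv2.convertScaleAbs(cv2.resize(i,None,fx=5.6,fy=5.6,interpolation=cv2.INTER_CUBIC),alpha=1.3))
i=cv2.imread("pics/scene0.png")[180:280,190:360]
cv2.imwrite("pics/c2.png",cv2.convertScaleAbs(cv2.resize(i,None,fx=4.6,fy=4.6,interpolation=cv2.INTER_CUBIC),alpha=1.3))
E
```

```text
(no output)
```

View pics/c1.png

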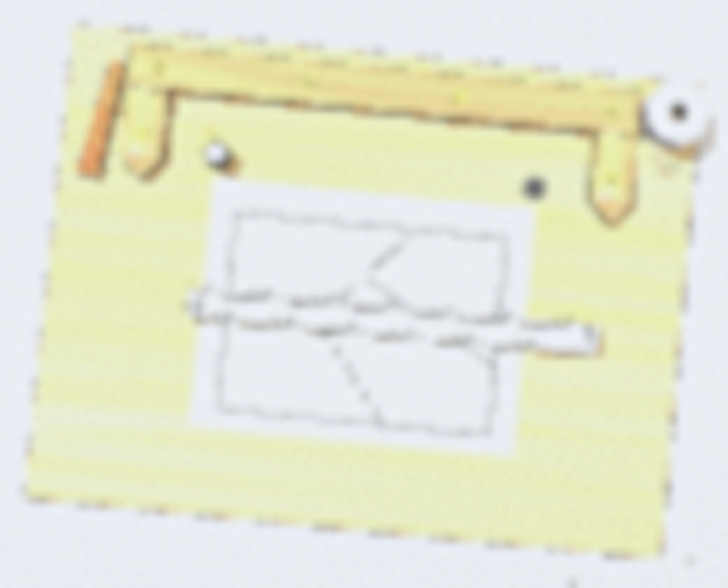

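View pics/c2.png

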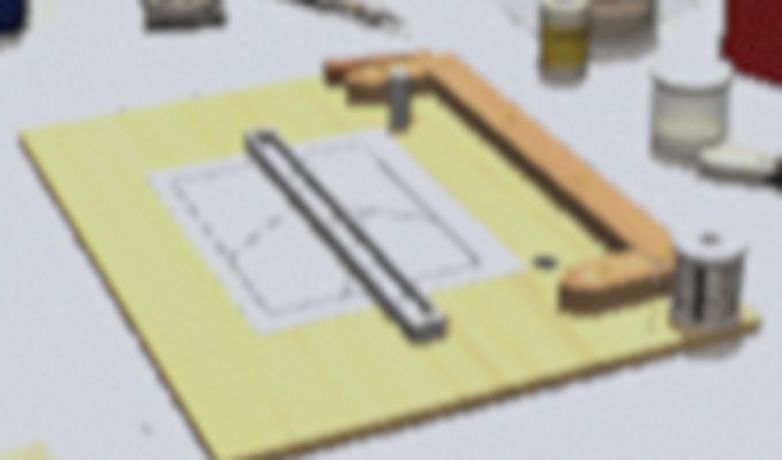

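The left-hand dot is the standing peg: top crop (217,155), scene crop (400,70–130). The right-hand one is the flush plug. The channel's ends are at about (192,305) and (598,341) in the top crop, and (262,135) and (428,322) in the scene crop.

```bash
cat > h.py <<'E'
import numpy as np, cv2
from workcell import readout, snapshot
def rays(s,px):
    px=np.atleast_2d(np.array(px,float)); d=np.c_[px,np.ones(len(px))]@np.linalg.inv(s["mtx"]).T@np.array(s["orientation"]).T
    return np.array(s["xyz"]),d
def plane(s,px,z):
    o,d=rays(s,px); return o+d*((z-o[2])/d[:,2])[:,None]
def tri(s1,p1,s2,p2):
    o1,d1=rays(s1,p1);o2,d2=rays(s2,p2);out=[]
    for a,b in zip(d1,d2):
        t=np.linalg.lstsq(np.c_[a,-b],o2-o1,rcond=None)[0]; A=o1+t[0]*a;B=o2+t[1]*b
        out.append(np.r_[(A+B)/2,np.linalg.norm(A-B)])
    return np.array(out)
def proj(s,P):
    c=(np.atleast_2d(P)-s["xyz"])@np.array(s["orientation"]); q=c@s["mtx"].T; return q[:,:2]/q[:,2:]
E
python3 - <<'E'
from h import *
np.set_printoptions(precision=4,suppress=True)
t=snapshot("top");s=snapshot("scene")
ct=lambda L:[((x+.5)/5.6-.5+220,(y+.5)/5.6-.5+185) for x,y in L]
cs=lambda L:[((x+.5)/4.6-.5+190,(y+.5)/4.6-.5+180) for x,y in L]
hsv=cv2.cvtColor(t["pixels"],cv2.COLOR_RGB2HSV)
m=cv2.inRange(hsv,(15,40,90),(40,255,255)); m[:180]=0;m[300:]=0;m[:,:215]=0;m[:,360:]=0
c=max(cv2.findContours(m,0,1)[0],key=cv2.contourArea)[:,0]
h=cv2.convexHull(c)[:,0]
P=plane(t,h,.012)[:,:2]
r=cv2.minAreaRect((P*1000).astype(np.float32));print("board rect",r)
print(cv2.boxPoints(r))
Pc=plane(t,ct([(75,25),(695,80),(662,553),(25,497)]),.012);print(Pc)
print("sides",[np.linalg.norm(Pc[i]-Pc[(i+1)%4]) for i in range(4)])
# channel ends, top; peg top; lath inner corners at 30mm
print("tri ends+peg", tri(t,ct([(192,305),(597,340),(217,154)]),s,cs([(262,135),(428,320),(400,72)])))
print("chan ends z26",plane(t,ct([(189,305),(599,341)]),.026))
print("peg z52",plane(t,ct([(217,154)]),.052),"plug",plane(t,ct([(535,188)]),.012))
print("lath inner corners bot", plane(t,ct([(172,93),(590,131)]),.030), "noses z30",plane(t,ct([(147,180),(613,224)]),.030))
E
```

```text
board rect ((559.658203125, -35.61344909667969), (419.1867370605469, 311.5228576660156), 83.03150177001953)
[[ 379.6187 -224.761 ]
 [ 688.8404 -262.5561]
 [ 739.6976  153.5341]
 [ 430.476   191.3292]]
[[ 0.7408  0.1537  0.012 ]
 [ 0.6926 -0.2581  0.012 ]
 [ 0.3812 -0.2244  0.012 ]
 [ 0.4294  0.1924  0.012 ]]
sides [np.float64(0.4146334404587521), np.float64(0.3132402828059496), np.float64(0.41961706356703954), np.float64(0.31385051144770226)]
tri ends+peg [[ 0.5517  0.0794  0.0242  0.0001]
 [ 0.5195 -0.1843  0.0279  0.0042]
 [ 0.6471  0.0598  0.0539  0.0023]]
chan ends z26 [[ 0.5518  0.0812  0.026 ]
 [ 0.5207 -0.1868  0.026 ]]
peg z52 [[0.6483 0.0594 0.052 ]] plug [[ 0.6234 -0.1491  0.012 ]]
lath inner corners bot [[ 0.6914  0.089   0.03  ]
 [ 0.6587 -0.1854  0.03  ]] noses z30 [[ 0.6344  0.1067  0.03  ]
 [ 0.597  -0.1983  0.03  ]]
```

```bash
python3 -m inch '[[50,-30,0,2,0],[100,-75,0,4,0],[145,-120,0,7,0],[190,-165,0,7,0],[230,-210,0,7,0],[270,-260,0,7,0],[310,-310,0,7,0],[350,-355,0,7,0]]' 20; python3 -m inch '[[40,-45,0,0,0],[65,-95,0,0,0],[65,-110,-50,0,0],[65,-110,-110,0,0],[65,-110,-160,0,0],[65,-110,-195,0,0],[65,-110,-207,0,0],[65,-110,-207,0,0]]'
```

```text
time: 1.2
tool_pos: [0.488, 0.2306, 0.2477]
eef_rot: [[-0.993, 0.115, 0.0], [0.115, 0.993, 0.0], [-0.0, 0.0, -1.0]]
ft_force: [-0.1, 0.7, -0.1]
gripper_width: 0.0113
grasp_force: 0.0
time: 2.2
tool_pos: [0.552, 0.1224, 0.0404]
eef_rot: [[-0.993, 0.114, -0.001], [0.114, 0.993, -0.0], [0.001, -0.0, -1.0]]
ft_force: [0.2, 0.7, 0.7]
gripper_width: 0.0005
grasp_force: 0.0
```

```bash
python3 -m inch '[[3,-10,0,0,0],[2,-20,0,0,0],[1,-28,0,0,0],[0,-33,0,0,0],[0,-38,0,0,0],[-1,-43,0,0,0],[-1,-48,0,0,0],[-2,-52,0,0,0]]'; python3 -m inch '[[-1,-4,0,0,0],[-1,-8,0,0,0],[-1,-8,0,0,0]]';python3 - <<'E'
from h import *
for n in("top","scene"):
    t=snapshot(n); cv2.imwrite(f"pics/{n}1.png",t["pixels"][:,:,::-1])
i=cv2.imread("pics/top1.png")[185:290,220:350]
cv2.imwrite("pics/c3.png",cv2.convertScaleAbs(cv2.resize(i,None,fx=5.6,fy=5.6,interpolation=cv2.INTER_CUBIC),alpha=1.1))
E
```

```text
time: 3.2
tool_pos: [0.5503, 0.0702, 0.0407]
eef_rot: [[-0.993, 0.114, 0.0], [0.114, 0.993, 0.0], [-0.0, 0.0, -1.0]]
ft_force: [0.7, 2.9, 2.9]
gripper_width: 0.0005
grasp_force: 1.9
time: 3.58
tool_pos: [0.5488, 0.0617, 0.0404]
eef_rot: [[-0.993, 0.114, -0.001], [0.114, 0.993, -0.001], [0.001, -0.001, -1.0]]
ft_force: [-0.1, 0.6, -0.7]
gripper_width: 0.0006
grasp_force: 0.1
```

View pics/c3.png

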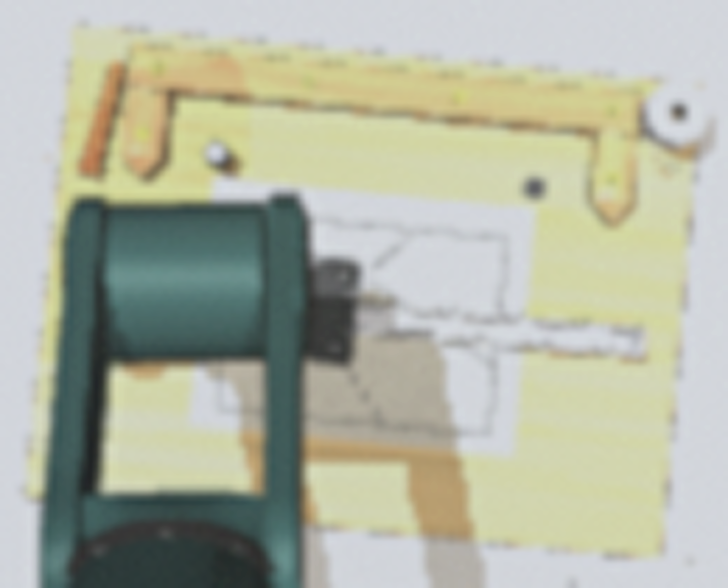

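The channel slid about 30 mm along its axis: its right end is now at crop (645,343), and it is still nearly parallel to the board. Next I place the open fingers in front of it for a two-point push with a turn.

```bash
python3 -m inch '[[2,15,0,0,0],[2,15,50,0,0],[-15,-30,60,0,0.5],[-46,-80,60,0,1],[-46,-141,60,0,1],[-46,-141,30,0,1],[-46,-141,0,0,1],[-46,-141,0,0,1]]'; python3 -m inch '[[8,0,0,0,1],[14,0,0,-1,1],[22,-1,0,-3,1],[30,-2,0,-5,1],[38,-2,0,-7,1],[46,-3,0,-9,1],[54,-4,0,-11,1],[62,-4,0,-12.5,1]]'; python3 -m inch '[[7,-1,0,-1.5,1],[14,-1,0,-2.5,1],[21,-1,0,-3.5,1],[21,-1,0,-3.5,1]]'
python3 - <<'E'
from h import *
for n in("top","scene"):
    t=snapshot(n); cv2.imwrite(f"pics/{n}2.png",t["pixels"][:,:,::-1])
a=cv2.resize(cv2.imread("pics/top2.png")[185:290,220:350],None,fx=4,fy=4,interpolation=cv2.INTER_CUBIC)
b=cv2.resize(cv2.imread("pics/scene2.png")[180:280,190:390],None,fx=2.6,fy=2.6,interpolation=cv2.INTER_CUBIC)[:,:]
o=np.zeros((420,520,3),np.uint8);cv2.imwrite("pics/c4.png",a);cv2.imwrite("pics/c4s.png",b)
E
```

```text
time: 4.68
tool_pos: [0.5022, -0.078, 0.0393]
eef_rot: [[-0.993, 0.114, -0.003], [0.114, 0.993, 0.001], [0.003, 0.0, -1.0]]
ft_force: [0.5, 0.3, 0.6]
gripper_width: 0.057
grasp_force: 0.0
time: 5.68
tool_pos: [0.5657, -0.0828, 0.0406]
eef_rot: [[-0.944, 0.329, -0.0], [0.329, 0.944, -0.0], [-0.0, -0.0, -1.0]]
ft_force: [-3.2, 0.7, 2.0]
gripper_width: 0.0882
grasp_force: 1.4
time: 6.18
tool_pos: [0.5877, -0.0839, 0.0407]
eef_rot: [[-0.923, 0.384, 0.002], [0.384, 0.923, -0.001], [-0.002, 0.0, -1.0]]
ft_force: [-0.7, 1.1, -0.6]
gripper_width: 0.0879
grasp_force: 0.0
```

View pics/c4.png

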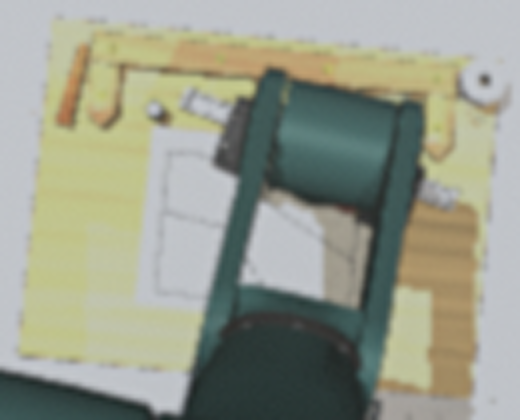

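Both ends show: the left one at crop (185,98), right of and behind the peg, and the right one at (456,197), in front of the right nose.

```bash
cat >> h.py <<'E'
O=np.array([.6758,-.0498]);_a=np.radians(-6.97);R=np.array([[np.cos(_a),-np.sin(_a)],[np.sin(_a),np.cos(_a)]])
def bd(P): return (np.atleast_2d(P)[:,:2]-O)@R*1000
E
python3 - <<'E'
from h import *
t=snapshot("top")
c=[((x+.5)/4-.5+220,(y+.5)/4-.5+185) for x,y in[(185,98),(456,197)]]
P=plane(t,c,.026);b=bd(P);d=b[0]-b[1];print(P,b,np.linalg.norm(d),np.degrees(np.arctan2(d[0],d[1])),b.mean(0))
o=readout.get_obs();print(bd(o["tool_pos"]))
E
```

```text
[[ 0.66084527  0.0324758   0.026     ]
 [ 0.5625714  -0.21428277  0.026     ]] [[ -24.8283478    79.85302162]
 [ -92.43189885 -177.00745805]] 265.6078804024372 14.745375262880623 [-58.63012333 -48.57721822]
[[-84.35983719 -44.53145491]]
```

View pics/c4s.png

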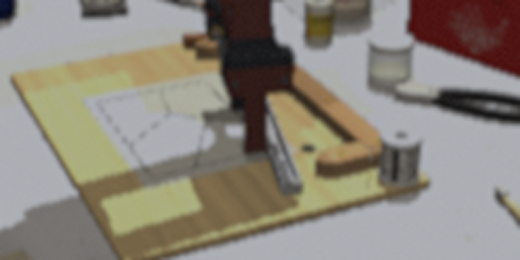

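Clearances look right: the channel's axis passes about 22 mm from the peg axis, against the 18 needed. Next I close the fingers, go round to the right end and push along the channel's axis.

```bash
python3 -m inch '[[-14,6,0,0,1],[-14,6,50,0,0.6],[-25,-30,60,0,0],[-30,-80,60,0,0],[-36,-130,60,0,0],[-36,-156,50,0,0],[-36,-156,0,0,0],[-36,-156,0,0,0]]'; python3 -m inch '[[4,8,0,0,0],[8,17,0,0,0],[10,23,0,0,0],[12,29,0,0,0],[14,35,0,0,0],[17,41,0,0,0],[19,46,0,0,0],[19,46,0,0,0]]'
python3 - <<'E'
from h import *
for n in("top","scene"):
    t=snapshot(n); cv2.imwrite(f"pics/{n}3.png",t["pixels"][:,:,::-1])
o=readout.get_obs();print(bd(o["tool_pos"]))
a=cv2.resize(cv2.imread("pics/top3.png")[185:265,220:350],None,fx=6,fy=6,interpolation=cv2.INTER_CUBIC)
cv2.imwrite("pics/c5.png",a)
E
```

```text
time: 7.32
tool_pos: [0.549, -0.2394, 0.039]
eef_rot: [[-0.923, 0.385, -0.001], [0.385, 0.923, 0.001], [0.002, 0.0, -1.0]]
ft_force: [-0.2, -0.4, 1.0]
gripper_width: 0.0215
grasp_force: 0.0
time: 8.32
tool_pos: [0.5693, -0.1929, 0.0405]
eef_rot: [[-0.923, 0.384, -0.0], [0.384, 0.923, 0.001], [0.0, 0.001, -1.0]]
ft_force: [-0.9, -0.9, -0.4]
gripper_width: 0.0006
grasp_force: 0.0
[[ -88.78065169 -155.09877631]]
```

View pics/c5.png

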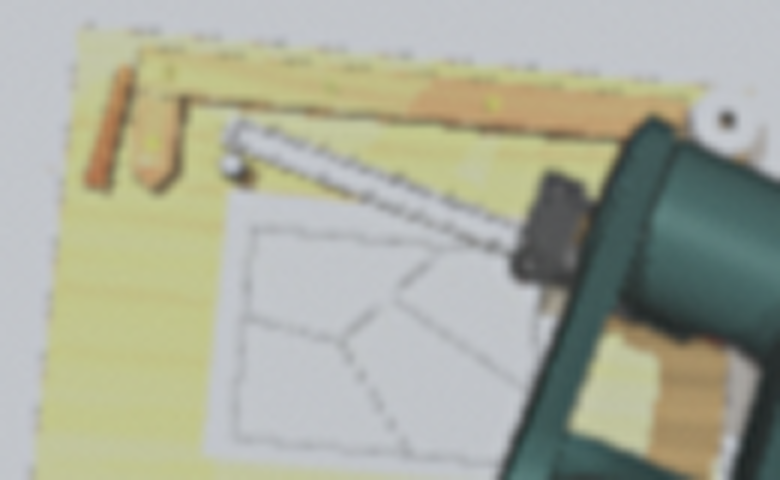

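The left end has entered the gap behind the peg: end at crop (235,135), peg top at (231,163).

```bash
python3 - <<'E'
from h import *
t=snapshot("top")
f=lambda L:[((x+.5)/6-.5+220,(y+.5)/6-.5+185) for x,y in L]
b=bd(plane(t,f([(235,135),(240,118),(230,150),(505,206),(505,242)]),.026));print(b)
d=b[0]-b[3:].mean(0);print(np.degrees(np.arctan2(d[0],d[1])))
print(bd(plane(t,f([(231,163)]),.052)))
E
```

```text
[[-19.76095567 106.77799257]
 [ -9.00244608 104.74470382]
 [-29.27859835 108.9305559 ]
 [-47.80604353 -62.64209107]
 [-69.87249469 -64.63831849]]
12.915120530751425
[[-39.43448285 106.05901096]]
```

```bash
python3 -m inch '[[2,5,0,0,0],[4,10,0,0,0],[5,14,0,0,0],[7,18,0,0,0],[8,22,0,0,0],[8,22,0,0,0]]'
python3 - <<'E'
from h import *
for n in("top","scene"):
    t=snapshot(n); cv2.imwrite(f"pics/{n}4.png",t["pixels"][:,:,::-1])
o=readout.get_obs();print(bd(o["tool_pos"]))
a=cv2.resize(cv2.imread("pics/top4.png")[185:265,220:350],None,fx=6,fy=6,interpolation=cv2.INTER_CUBIC)
cv2.imwrite("pics/c6.png",a)
E
```

```text
time: 9.22
tool_pos: [0.5773, -0.1712, 0.0407]
eef_rot: [[-0.924, 0.383, 0.0], [0.383, 0.924, 0.0], [-0.0, 0.0, -1.0]]
ft_force: [0.0, 0.4, 0.1]
gripper_width: 0.0004
grasp_force: 0.0
[[ -83.02199299 -132.80757464]]
```

View pics/c6.png

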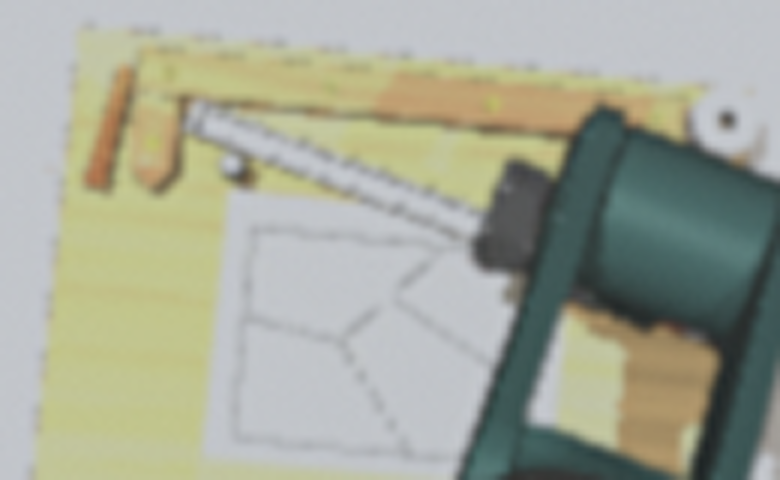

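The left end is now almost in the left corner of the bay, at crop (193,118), behind the peg. Next I swing the right end home with the open fingers on the front side.

```bash
python3 -m inch '[[-6,-14,0,0,0],[-6,-14,50,0,0],[-3,20,60,0,0.5],[3,60,60,0,1],[3,85,60,0,1],[3,85,40,0,1],[3,85,0,0,1],[3,85,0,0,1]]'; python3 -m inch '[[8,-2,0,1.5,1],[16,-4,0,4,1],[24,-7,0,6,1],[32,-10,0,8,1],[39,-12,0,10,1],[46,-15,0,12,1],[51,-17,0,14,1],[54,-18,0,15.5,1]]'
python3 - <<'E'
from h import *
o=readout.get_obs();print(bd(o["tool_pos"]))
E
```

```text
time: 10.32
tool_pos: [0.5792, -0.0873, 0.0394]
eef_rot: [[-0.923, 0.384, -0.002], [0.384, 0.923, 0.0], [0.002, -0.001, -1.0]]
ft_force: [-0.1, 1.1, 0.8]
gripper_width: 0.0565
grasp_force: 0.0
time: 11.32
tool_pos: [0.6352, -0.1049, 0.0406]
eef_rot: [[-0.993, 0.121, 0.001], [0.121, 0.993, -0.0], [-0.001, -0.0, -1.0]]
ft_force: [-0.6, 0.1, 0.2]
gripper_width: 0.0876
grasp_force: 0.4
[[-33.62084314 -59.66284663]]
```

Now a gentle press until the force rises.

```bash
python3 -m inch '[[2,0,0,0,1],[4,-0.5,0,0,1],[6,-0.7,0,0,1],[8,-1,0,0,1],[8,-1,0,0,1]]'
python3 - <<'E'
from h import *
for n in("top","scene"):
    t=snapshot(n); cv2.imwrite(f"pics/{n}5.png",t["pixels"][:,:,::-1])
o=readout.get_obs();print(bd(o["tool_pos"]),o["ft_force"],o["torque"])
E
```

```text
time: 11.95
tool_pos: [0.6364, -0.1048, 0.0403]
eef_rot: [[-0.992, 0.123, -0.011], [0.123, 0.992, 0.002], [0.011, 0.0, -1.0]]
ft_force: [-14.3, 0.3, 13.8]
gripper_width: 0.0875
grasp_force: 7.5
[[-32.42299306 -59.3583321 ]] [-15.48444217   0.36199728  13.14639233] [-0.1750321   2.48784493 -0.18021916]
```

```bash
python3 -m inch '[[-10,1,0,0,1],[-40,5,0,0,1],[-70,8,20,0,1],[-110,10,60,0,1],[-150,120,120,0,1],[-170,180,150,0,1],[-190,240,150,0,1],[-190,300,150,0,1]]'
python3 - <<'E'
from h import *
for n in("top","scene"):
    t=snapshot(n); cv2.imwrite(f"pics/{n}6.png",t["pixels"][:,:,::-1])
a=cv2.resize(cv2.imread("pics/top6.png")[190:245,220:350],None,fx=6,fy=6,interpolation=cv2.INTER_CUBIC)
b=cv2.resize(cv2.imread("pics/scene6.png")[180:245,240:370],None,fx=4,fy=4,interpolation=cv2.INTER_CUBIC)
o=np.zeros((595,780,3),np.uint8);o[:330]=a;o[330:590,:520]=b[:260]
cv2.imwrite("pics/c7.png",o)
E
```

```text
time: 13.05
tool_pos: [0.4645, 0.1295, 0.1825]
eef_rot: [[-0.992, 0.124, 0.004], [0.124, 0.992, 0.001], [-0.004, 0.001, -1.0]]
ft_force: [1.6, -0.5, 0.3]
gripper_width: 0.0878
grasp_force: 0.0
```

View pics/c7.png

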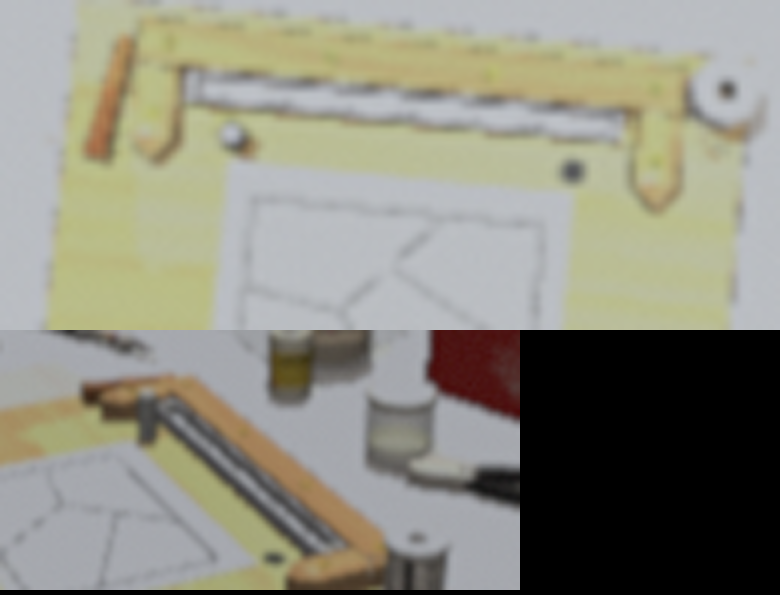

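The channel lies in the bay along the back lath, with ends at about (188,86) and (622,127). I'll check its offset numerically.

```bash
python3 - <<'E'
from h import *
np.set_printoptions(precision=1,suppress=True)
t=snapshot("top")
f=lambda L:[((x+.5)/6-.5+220,(y+.5)/6-.5+190) for x,y in L]
print(bd(plane(t,f([(187,86),(623,127)]),.026)))
# whitish (low saturation) band across the channel, per column, subpixel via saturation
S=cv2.cvtColor(t["pixels"],cv2.COLOR_RGB2HSV)[:,:,1].astype(float)
for yb in (120,90,60,30,0,-30,-60,-90,-120,-130):
    xs=np.arange(-45,10,.5); P=np.c_[O+np.c_[xs,np.full(len(xs),yb)]@R.T/1000,np.full(len(xs),.026)]
    q=proj(t,P).astype(np.float32); v=cv2.remap(S.astype(np.float32),q[:,:1],q[:,1:],1)[:,0]
    m=v<(v.min()+np.percentile(v,90))/2; print(yb,"front/back x",xs[m].min(),xs[m].max(),"mid",xs[m].mean())
E
```

```text
[[ -10.8  137.4]
 [ -10.9 -132.2]]
120 front/back x -20.5 1.0 mid -9.75
90 front/back x -21.0 0.0 mid -10.5
60 front/back x -21.5 -0.5 mid -11.0
30 front/back x -21.5 0.5 mid -10.5
0 front/back x -22.0 0.0 mid -11.0
-30 front/back x -22.0 0.5 mid -10.75
-60 front/back x -34.5 0.0 mid -14.287037037037036
-90 front/back x -45.0 -0.5 mid -22.4375
-120 front/back x -37.5 0.0 mid -17.047619047619047
-130 front/back x -45.0 -0.5 mid -22.50632911392405
```

Both ends measure x ≈ -10.8 mm (limit -14) and the middle y ≈ +2.6 mm (limit ±12). The channel is flush along its whole length, so I'm handing in.

```bash
python3 -c "
from workcell import job
print(job.close_job())"
```

```text
the job is handed in; nothing more can be done
None
```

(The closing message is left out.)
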